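# Tip the bearing balls out of the notched tray

### The job

Two tipping trays stand side by side on the bench. Take the one that holds the two bearing balls by its handle bar and tip it towards its notched corner until both balls have rolled out through the notch into the black tub below, then let that tray back down onto its rest and let go. Leave the other tray, with the hex nuts, where it is.

Things in the scene. Friction and masses are not known exactly. Their poses are not given: they have to be found in the camera images.
- ball_tray (a joint): tilt (rad) of the tray holding the balls: 0 = on its rest (start), grows as the handle is lifted, stop 0.9. Square dark steel pan 120 x 120 mm, walls 16 mm, set cornerwise: front corner, over the tub, has a 40 mm notch; handle at the rear corner. At 0 it leans 0.14 back, balls in the rear corner; 0.5 to 0.7 empties it within 2 s. 0.45 kg; let go, it sinks back to 0.
- ball_handle (a point): middle of that tray's handle: straight round level steel bar, 12 mm thick, 104 mm long, 45 mm behind the rear corner, about 123 mm above the bench at rest. y axis along the bar (parallel to the hinge), x towards the notch. 8 mm rods join its ends to the tray; the middle 80 mm is free, 28 mm above the tray's walls. It can turn between fingers, which may keep pointing down while lifting.
- ball_hinge (a point): middle of that tray's level hinge axis, 90 mm above the bench, fixed. x axis points level from handle to tub, y along the hinge, z up. The notched tip is 40 mm ahead; at rest the bar's middle is 181 mm behind and 32 mm higher; lifted, it moves up and forward on a circle about this axis. The whole stand, tub included, is fixed to the bench.
- ball_tub (a point): centre of the inner floor of the black tub that belongs to that stand (4 mm above the bench; 90 mm ahead of the hinge): open box, outside 140 mm (x) by 120 mm (y), 65 mm high, walls 4 mm; same axes as the hinge point; fixed.
- ball_a_center (a point): centre of one steel bearing ball, 22 mm in diameter, 44 g
- ball_b_center (a point): centre of the other steel bearing ball, 22 mm in diameter, 44 g
- nut_tray (a joint): tilt (rad) of the other tray, 0 = on its rest, as it starts: same tray, stand and tub, but with three hex nuts (27 mm over corners, 12 mm thick) in it; the two stands' hinges are 300 mm or more apart. To be left alone.

How it is judged (in metres and radians):
On the way, in this order (a step that is already met when the one before it is completed fails the run):
1. the tray with the balls is being tipped by its handle (tilt over 0.1 rad) (value of joint ball_tray above 0.1 rad).
2. both balls are in the tub below the tray (x of ball_a_center in the frame of ball_tub between -0.068 and 0.068 m and y of ball_a_center in the frame of ball_tub between -0.058 and 0.058 m and z of each of ball_a_center, ball_b_center in the frame of ball_tub below 0.055 m and x of ball_b_center in the frame of ball_tub between -0.068 and 0.068 m and y of ball_b_center in the frame of ball_tub between -0.058 and 0.058 m), for 0.2 s.
At the end, for the whole second after the job is handed in: Both balls lie in the tub of their own stand (inside its walls, centres less than 55 mm above its floor), and their tray is back down on its rest (tilt under 0.1 rad) and released (all of step 2 and value of joint ball_tray below 0.1 rad); the robot touches nothing.
It fails at once if the tray with the nuts is lifted by more than 0.1 rad (value of joint nut_tray above 0.1 rad).
It also fails if it takes over 42 s, if anything falls off the work surface, if the arm or the gripper's body presses on something with over 40 N, if the wrist force passes 120 N, or if a joint passes its speed limit or range.

### The arm

A 7-joint arm with a two-finger parallel gripper is mounted at the origin on the work surface. World frame = base frame: x ahead of the robot, y to its left, z up, the work surface at z = 0. Lengths are in mm, angles in rad, forces in N, time in s.
With the tool pointing down it reaches from about 425 to 875 mm from the base axis. Payload 9.9 kg.
Tool frame: the origin (TCP) lies at the very end of the fingers, on their centre line; the grasp point (between the pads) lies ctrl.pinch_z behind it (ctrl.pinch_z is the distance from the TCP to the grasp point, in mm); z points along the fingers, y is the line along which they close (so a half turn about z gives the same grasp; the last joint's range is limited). The gripper opens to 85 mm and grips with 20 to 120 N. Pads are 22 mm wide; open, the fingers measure 114 mm over their backs; the gripper's body (76 mm by 85 mm) begins 54 mm behind the grasp point. The pads swing forward as they close: fully open they stand 13 mm farther back than shut.
Start: joints at [1.245, 0.576, 0.025, 1.437, -0.015, 1.129, -0.057], TCP at [161.633, -655.365, 231.289] pointing down, gripper open.
Joint ranges: [-2.76, 2.76], [-0.34, 2.15], [-1.52, 1.57], [0.19, 2.46], [-1.09, 4.23], [0.17, 1.99], [-2.82, 2.82]. Speed limits (rad/s): [2.22, 2.22, 3.01, 3.01, 3.14, 3.14, 3.14].

### API

Orientations are given as a rotation vector (axis times angle).
In Python, from station import ctrl, imaging, job_done gives the robot as it stands. The module is installed in compiled form; this text tells all that it offers.
- The arm moves only by the tool servo_tool, never from a script. Its argument "deltas" is text: rows parted by semicolons, each of 7 numbers parted by spaces: the shift along the tool's x, y, z in cm, then the turn, a rotation vector about the tool's x, y, z in degrees, then the opening, from -1 (shut) to 1 (fully open). A call has 1 to 20 rows; each row is the pose to reach, as a shift and turn from the pose commanded when the call began, along the tool's axes at that moment; what a row does not reach only later rows make up. A row lasts 1/10 s, in which the tool goes at most 50 mm and 8.59 degrees, less where a joint would pass 70% of its speed; a pose out of reach is approached as far as the arm can. A call with a gripper value outside its range is refused whole. The fingers move at their own pace and stop on an object; the grip force is fixed at half the most. Time passes only in rows, so rows that repeat a pose let the fingers close. It gives the time, the measured TCP pose, the force, the opening and the grip force at its end, in the units of the state.
- ctrl.read_state(): the state, without advancing time (a new reading comes with each control period).
- imaging.get_image(name): name is "scene" or "side" or "wrist"; returns a dict with "pixels" (400x640x3 uint8, red, green, blue), "fx", "fy", "cx", "cy" (pixels), "D" ([k1, k2, p1, p2, k3] as OpenCV has them; the pictures are not rectified), "position" and "rotation" of the camera in the world; the wrist camera has in their place "tool_from_camera" (4x4, takes a point from camera to tool coordinates, whose origin is the TCP and whose axes are the flange's). Camera axes: x right, y up, looking along -z (the intrinsics and any distortion apply to the point x, -y, -z); pixel columns grow to the right and rows downward; lengths in mm; the calibration is good to about 2 mm. A picture is of the moment at which its call begins: read the wrist's pose just before it. There is no depth.
- job_done(): hands the job in; it is judged then, once.
The state is a dict: "t": time; "q": joint angles; "qd": joint speeds; "effort": joint torques, N m; "position": TCP position; "tool_rot": TCP orientation; "ft_force": force on the tool from outside, world axes, zero at the start; "moment": the same for the moment, N m; "grip_width": finger opening in mm; "grasp_force": force on a finger pad.
Only numpy, scipy, OpenCV 4.12 (cv2) and the standard library are available. Lean on these libraries where they do the work, as an engineer would, in place of code of your own. Each camera call takes 0.05 s, during which the arm holds its last target. There are 200 camera calls.

## Working session

There is one attempt and no reset: what is moved stays moved. The work goes in short steps, Python scripts to look and compute and a tool call to move; the robot and the scene stay as the last step left them, time stands still between calls to the robot, and variables do not carry over. Pictures are saved under pics/ and viewed, at most 10 in all, crops included, and the job is handed in when it is done.

Besides the shell and the picture viewer there is one more tool, called after "Call:" as name(argument=value, ...) on one line, values as JSON. servo_tool: Moves the arm, as the interface text tells. Its arguments: {"type":"object","properties":{"deltas":{"type":"string"}},"required":["deltas"]}

```bash
mkdir -p pics; cat > h.py <<'E'
import numpy as np, cv2, pickle
from scipy.spatial.transform import Rotation as R
def ray(im,px):
    K=np.array([[im["fx"],0,im["cx"]],[0,im["fy"],im["cy"]],[0,0,1]])
    n=cv2.undistortPoints(np.array(px,float).reshape(-1,1,2),K,np.array(im["D"],float))[:,0]
    d=np.c_[n[:,0],-n[:,1],-np.ones(len(n))]
    return np.array(im["position"],float), d@np.array(im["rotation"]).T
def plane(im,px,z):
    p,d=ray(im,px); return p+d*((z-p[2])/d[:,2])[:,None]
def tri(i1,p1,i2,p2):
    out=[]
    for a,b in zip(p1,p2):
        A=np.zeros((3,3));v=np.zeros(3)
        for im,px in((i1,a),(i2,b)):
            p,d=ray(im,[px]);d=d[0]/np.linalg.norm(d[0]);M=np.eye(3)-np.outer(d,d);A+=M;v+=M@p
        out.append(np.linalg.solve(A,v))
    return np.array(out)
def grab(name,fn):
    from station import ctrl,imaging
    s=ctrl.read_state(); im=imaging.get_image(name)
    if name=="wrist":
        T=np.eye(4);T[:3,:3]=R.from_rotvec(s["tool_rot"]).as_matrix();T[:3,3]=s["position"]
        T=T@np.array(im["tool_from_camera"]);im["position"]=T[:3,3];im["rotation"]=T[:3,:3]
    cv2.imwrite(f"pics/{fn}.png",im["pixels"][:,:,::-1]);pickle.dump(im,open(fn+".pkl","wb"));return im
def load(fn): return pickle.load(open(fn+".pkl","rb"))
E
python3 - <<'E'
from h import *
from station import ctrl
for n in("scene","side","wrist"):
    i=grab(n,n+"0");print(n,np.round(i["position"]),np.round(i["rotation"],2).tolist())
s=ctrl.read_state();print(s,ctrl.pinch_z)
E
```

```text
scene [995. 532. 671.] [0.34, 1.1, 2.34]
side [ 399. -735.  738.] [0.85, -0.12, -0.27]
wrist [ 225. -640.  373.] [[0.24, 0.94, 0.25], [-0.97, 0.23, 0.06], [-0.0, -0.26, 0.97]]
{'t': 0.15, 'q': array([ 1.24518824,  0.57633273,  0.02484684,  1.43768834, -0.01499147,
        1.12901078, -0.05648558]), 'qd': array([-5.59004949e-04, -2.76154281e-03,  5.61774981e-04, -1.78518046e-03,
        1.80642663e-05, -6.98372356e-05,  8.16021192e-04]), 'effort': array([ 2.45344811e-03, -7.66262269e+01,  2.25242190e+00, -2.86180741e+01,
        1.55662507e-02,  9.82897851e-03, -3.20349976e-06]), 'position': array([ 161.56412356, -655.03499399,  230.65428093]), 'tool_rot': array([-3.11742227e+00, -3.78839870e-01,  3.40551816e-04]), 'ft_force': array([ 0.59047837, -0.02409194,  0.2393515 ]), 'moment': array([ 0.00255266,  0.04865235, -0.03499023]), 'grasp_force': 0.0, 'grip_width': 85.33187320536055} 18.700000000000003
```

```bash
sed -i 's/    return np.array(im\["position"\],float), d@np.array(im\["rotation"\]).T/    r=np.array(im["rotation"],float)\n    if r.size==3: r=R.from_rotvec(r).as_matrix()\n    return np.array(im["position"],float), d@r.T/' h.py
```

```text
(no output)
```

View pics/scene0.png

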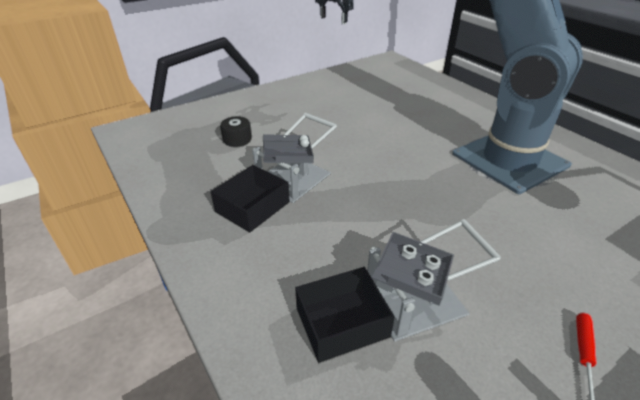

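View pics/side0.png

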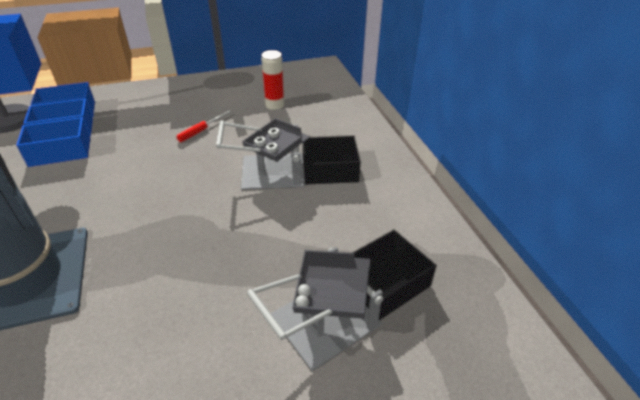

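The tray with the balls is the nearer one in the side view. Its bar runs (250,292)–(284,334) there and (306,115)–(335,127) in the scene view. The nuts tray is farther off, at +y.

```bash
python3 - <<'E'
from h import *
a=load("scene0");b=load("side0")
# refine: bright bar pixels in side
for im,p0,p1,n in((b,(250,292),(284,334),"side"),(a,(306,115),(335,127),"scene")):
    g=im["pixels"].astype(int).min(2); m=np.zeros(g.shape,np.uint8);cv2.line(m,p0,p1,255,11)
    m=((g>165)&(m>0)).astype(np.uint8); ys,xs=np.nonzero(m)
    vx,vy,x0,y0=cv2.fitLine(np.c_[xs,ys].astype(np.float32),cv2.DIST_HUBER,0,.01,.01).ravel()
    t=(xs-x0)*vx+(ys-y0)*vy; e=[(x0+vx*k,y0+vy*k) for k in(t.min(),t.max())]
    P=plane(im,e,123);print(n,len(xs),np.round(e,1).tolist(),P.round(1).tolist(),np.linalg.norm(P[1]-P[0]),P.mean(0).round(1))
print(tri(a,[(306,115),(335,127)],b,[(284,334),(250,292)]).round(1))
print("tub rim",plane(b,[(393,233),(434,266)],65).round(1).tolist())
print("balls z~105",plane(b,[(304,289),(302,300)],105).round(1).tolist())
E
```

```text
side 425 [[248.0, 289.0], [284.3, 335.7]] [[427.1, -251.1, 123.0], [464.3, -353.7, 123.0]] 109.15996767969703 [ 445.7 -302.4  123. ]
scene 123 [[302.7, 112.8], [335.9, 126.2]] [[461.5, -364.1, 123.0], [427.3, -253.6, 123.0]] 115.59501752407864 [ 444.4 -308.9  123. ]
[[ 462.6 -349.3  122.7]
 [ 429.1 -255.7  120.1]]
tub rim [[741.9, -149.3, 65.0], [781.1, -252.9, 65.0]]
balls z~105 [[520.0, -264.3, 105.0], [510.7, -285.4, 105.0]]
```

View pics/wrist0.png

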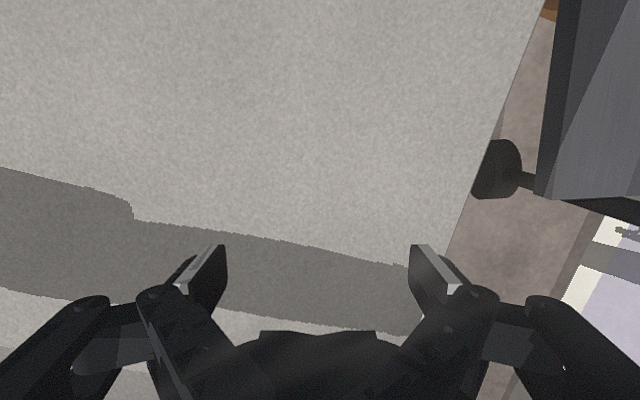

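Bar middle comes out at about (446,-303,122), axis x at about 20°. The tub rim agrees (20.5°), and so does the bar length (about 104 mm plus blur). Next I work out the hover move.

```bash
cat >> h.py <<'E'
def delta(target,yaw_y,verbose=True):
    """tool-frame shift (cm) and turn (deg) to TCP target, tool pointing down with tool y at world angle yaw_y (deg)"""
    from station import ctrl
    s=ctrl.read_state();r=R.from_rotvec(s["tool_rot"]);M=r.as_matrix()
    c,q=np.cos(np.radians(yaw_y)),np.sin(np.radians(yaw_y))
    z=np.array([0,0,-1.]);y=np.array([c,q,0]);x=np.cross(y,z)
    T=R.from_matrix(np.c_[x,y,z])
    print(s["t"],"shift",(M.T@(np.array(target)-s["position"])/10).round(2),"turn",np.degrees((r.inv()*T).as_rotvec()).round(1))
E
python3 -c "
from h import *
delta((446,-303,200),20);delta((446,-303,200),-160)"
```

```text
0.15 shift [ 36.05 -27.36   3.1 ] turn [ -0.1  -0.1 -96.1]
0.15 shift [ 36.05 -27.36   3.1 ] turn [-0.1  0.1 83.9]
```

Call:
servo_tool(deltas="36 -27.4 3 0 0 -96 1;36 -27.4 3 0 0 -96 1;36 -27.4 3 0 0 -96 1;36 -27.4 3 0 0 -96 1;36 -27.4 3 0 0 -96 1;36 -27.4 3 0 0 -96 1;36 -27.4 3 0 0 -96 1;36 -27.4 3 0 0 -96 1;36 -27.4 3 0 0 -96 1;36 -27.4 3 0 0 -96 1;36 -27.4 3 0 0 -96 1;36 -27.4 3 0 0 -96 1;36 -27.4 3 0 0 -96 1;36 -27.4 3 0 0 -96 1;36 -27.4 3 0 0 -96 1;36 -27.4 3 0 0 -96 1")

```text
t: 1.75
position: [445.5, -303.3, 201.3]
tool_rot: [1.807, 2.57, -0.0]
ft_force: [-0.5, -0.5, 0.2]
grip_width: 85.3
grasp_force: 0.0
```

```bash
python3 -c "
from h import *
grab('wrist','wrist1');grab('side','side1');delta((446,-303,200),20)"
```

```text
1.85 shift [0.   0.05 0.13] turn [-0.   0.  -0.2]
```

View pics/wrist1.png

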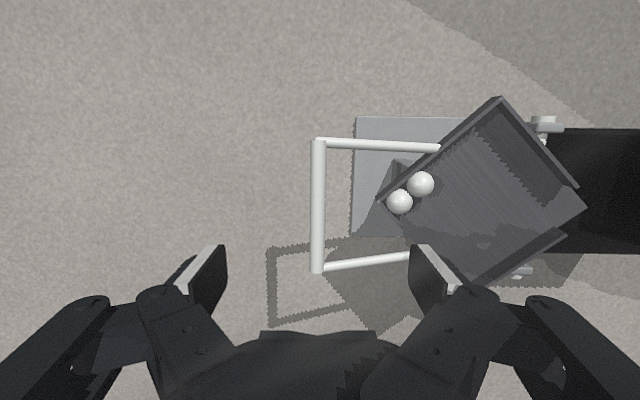

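The bar runs straight between the pads, from (319,140) to (317,271). The balls are at (400,202) and (420,184), in the rear corner.

```bash
python3 -c "
from h import *
i=load('wrist1')
P=plane(i,[(319,140),(317,271)],123);m=P.mean(0);d=P[0]-P[1];print(P.round(1),np.linalg.norm(d),m,'barangle',np.degrees(np.arctan2(d[1],d[0]))-90)
delta((m[0],m[1],104),np.degrees(np.arctan2(d[1],d[0]))-90)"
```

```text
[[ 429.7 -256.7  123. ]
 [ 463.4 -355.2  123. ]] 104.12819301028854 [ 446.55255331 -305.99828511  123.        ] barangle 18.924937728202806
1.85 shift [-0.3   0.    9.73] turn [-0.   0.   0.9]
```

Call:
servo_tool(deltas="-0.3 0 4 0 0 1 1;-0.3 0 7 0 0 1 1;-0.3 0 9.5 0 0 1 1;-0.3 0 9.6 0 0 1 1;-0.3 0 9.6 0 0 1 1;-0.3 0 9.6 0 0 1 -1;-0.3 0 9.6 0 0 1 -1;-0.3 0 9.6 0 0 1 -1;-0.3 0 9.6 0 0 1 -1;-0.3 0 9.6 0 0 1 -1;-0.3 0 9.6 0 0 1 -1;-0.3 0 9.6 0 0 1 -1;-0.3 0 9.6 0 0 1 -1")

```text
t: 3.15
position: [446.4, -306.1, 105.7]
tool_rot: [1.828, 2.555, -0.001]
ft_force: [-2.5, 0.5, 4.7]
grip_width: 9.9
grasp_force: 58.5
```

Gripped. Lift to about 0.2 rad along the circle first, then check.

Call:
servo_tool(deltas="0 0.1 -0.5 0 0 0 -1;0 0.2 -1 0 0 0 -1;0 0.4 -1.8 0 0 0 -1;0 0.7 -2.7 0 0 0 -1;0 1 -3.5 0 0 0 -1;0 1 -3.5 0 0 0 -1")

```text
t: 3.75
position: [455.6, -303.0, 141.6]
tool_rot: [-1.828, -2.555, 0.002]
ft_force: [-4.5, -2.1, -2.0]
grip_width: 10.0
grasp_force: 58.9
```

```bash
python3 -c "
from h import *
a=grab('wrist','wrist2');b=grab('side','side2')
cv2.imwrite('pics/c2.png',np.vstack([a['pixels'],b['pixels']])[:,:,::-1][::1][:800]);cv2.imwrite('pics/c2.png',cv2.resize(cv2.imread('pics/c2.png'),(480,600)))"
```

```text
(no output)
```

View pics/c2.png

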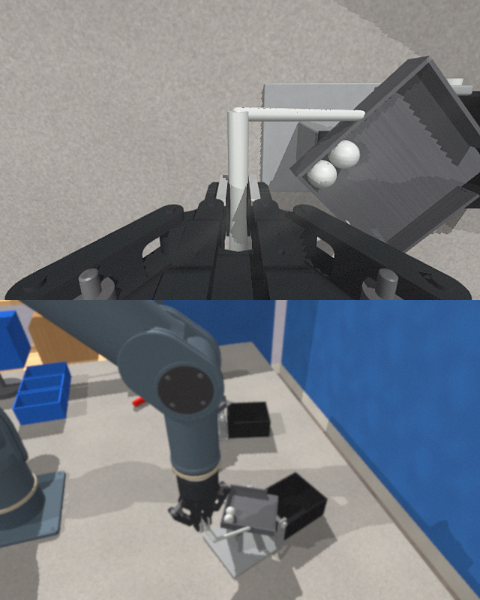

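The pads hold the bar and the tray is up about 0.2 rad, with the balls still in the rear corner. Continue to 0.6 and hold there.

Call:
servo_tool(deltas="0 0.3 -0.8 0 0 0 -1;0 0.75 -1.65 0 0 0 -1;0 1.2 -2.45 0 0 0 -1;0 1.65 -3.25 0 0 0 -1;0 2.2 -4 0 0 0 -1;0 2.75 -4.75 0 0 0 -1;0 3.35 -5.45 0 0 0 -1;0 4 -6.1 0 0 0 -1;0 4 -6.1 0 0 0 -1;0 4 -6.1 0 0 0 -1;0 4 -6.1 0 0 0 -1;0 4 -6.1 0 0 0 -1;0 4 -6.1 0 0 0 -1;0 4 -6.1 0 0 0 -1;0 4 -6.1 0 0 0 -1;0 4 -6.1 0 0 0 -1;0 4 -6.1 0 0 0 -1;0 4 -6.1 0 0 0 -1;0 4 -6.1 0 0 0 -1;0 4 -6.1 0 0 0 -1")

```text
t: 5.85
position: [490.8, -290.9, 202.5]
tool_rot: [-1.828, -2.551, 0.007]
ft_force: [-13.1, -5.2, 9.4]
grip_width: 9.4
grasp_force: 59.1
```

```bash
python3 -c "
from h import *
a=grab('wrist','wrist3');b=grab('scene','scene3')
cv2.imwrite('pics/c3.png',np.vstack([cv2.resize(a['pixels'],(480,300)),cv2.resize(b['pixels'][80:280,150:470],(480,300))])[:,:,::-1])"
```

```text
(no output)
```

View pics/c3.png

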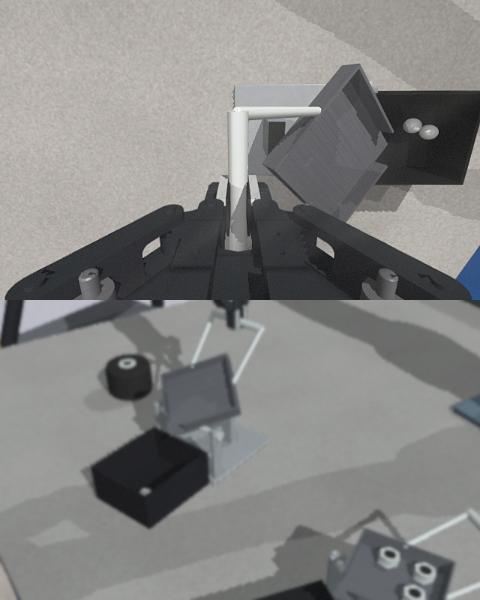

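Both balls lie in the tub, at (412,126) and (429,132) in the upper half. Now I lower along the same arc.

Call:
servo_tool(deltas="0 -0.6 0.65 0 0 0 -1;0 -1.2 1.4 0 0 0 -1;0 -1.75 2.1 0 0 0 -1;0 -2.3 2.9 0 0 0 -1;0 -2.8 3.65 0 0 0 -1;0 -3.2 4.45 0 0 0 -1;0 -3.65 5.3 0 0 0 -1;0 -4 6.1 0 0 0 -1;0 -4.3 7 0 0 0 -1;0 -4.6 7.9 0 0 0 -1;0 -4.8 8.7 0 0 0 -1;0 -4.9 9.2 0 0 0 -1;0 -5 9.55 0 0 0 -1;0 -5 9.6 0 0 0 -1;0 -5 9.6 0 0 0 -1")

```text
t: 7.45
position: [446.6, -306.1, 106.3]
tool_rot: [-1.828, -2.555, 0.001]
ft_force: [-4.8, -2.4, -0.1]
grip_width: 9.8
grasp_force: 61.8
```

Call:
servo_tool(deltas="0 0 0 0 0 0 1;0 0 0 0 0 0 1;0 0 0 0 0 0 1;0 0 0 0 0 0 1;0 0 0 0 0 0 1;0 0 0 0 0 0 1;0 0 0 0 0 0 1;0 0 0 0 0 0 1;0 0 -2 0 0 0 1;0 0 -5 0 0 0 1;0 0 -8 0 0 0 1;0 0 -12 0 0 0 1;0 0 -12 0 0 0 1;0 0 -12 0 0 0 1;0 0 -12 0 0 0 1")

```text
t: 8.95
position: [445.9, -305.8, 224.4]
tool_rot: [-1.827, -2.554, 0.0]
ft_force: [0.6, 0.3, -0.7]
grip_width: 85.4
grasp_force: 0.0
```

```bash
python3 -c "
from h import *
a=grab('wrist','wrist4');b=grab('side','side4')
cv2.imwrite('pics/c4.png',np.vstack([cv2.resize(a['pixels'],(480,300)),cv2.resize(b['pixels'],(480,300))])[:,:,::-1])"
```

```text
(no output)
```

View pics/c4.png

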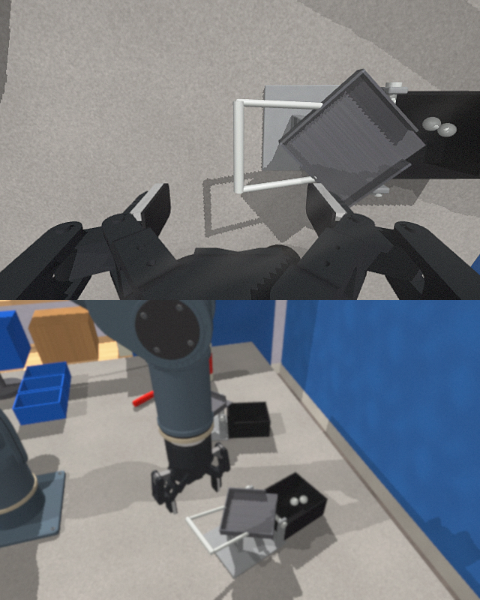

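The tray is empty and back at rest: the bar is at its starting pixels, about (249,292)–(283,335) in the side view. Both balls are in the tub and the gripper is clear.

```bash
python3 -c "
from station import job_done
print(job_done())"
```

```text
the job is handed in; nothing more can be done
None
```

I handed in the job at about 9 s: the last pictures show both balls in their tub, the ball tray back on its rest and released, and I did not touch the nut tray; the judge returned no verdict.

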